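# Check the trip lever of a bench proof press

### The job

Check the trip lever of the proof press before it is used: push the red safety catch to the left until it is well clear of the lever, then press the lever in with the outside of your fingers until it comes up firmly against its stop bolt, short of the grip bar, and keep it there for a good second. Then ease the lever back out under your fingers to its rest, do not let it snap back, and leave the catch open. Push only: do not grip the lever or the catch, keep off the grip bar, do not force anything, and leave the things lying about where they are.

Things in the scene. Friction and masses are not known exactly. Their poses are not given: they have to be found in the camera images.
- proof_press: Green bench proof press, bolted down, 360 x 225 mm, 165 mm high. Origin under the middle of its base, z up; own -x is its front, where a level grip bar and, before it, a trip lever stand ahead of a black rubber roller. Left and right below mean this body's +y and -y, in front means its -x, in (towards the bar) its +x.
- grip_bar: Fixed round steel bar with black rubber grips, 25 mm thick, 236 mm long along the press's y; origin at its middle, 138 mm above the bench, 150 mm in front of the press's origin. Below it 72 mm are free down to the press's rails (83 mm to the bed); nothing but the catch stands above it.
- trip_lever (a joint): Trip lever, rad: 0 at rest, grows as its blade is pressed in towards the bar; a spring returns it (at the finger pad about 2 N to start it, 5 N at the stop). It meets the stop bolt at 0.25 to 0.35 rad, which depends on the bolt's setting: the pad has then moved 32 to 43 mm, and the blade is 5 to 20 mm short of the bar. With the catch closed it is blocked after 0.1 rad or less.
- lever_pin (a point): Middle of the lever's upright hinge pin, at the bar's height, 86 mm left of the bar's middle and 62 mm in front of it. From here the flat aluminium blade, 160 mm long, 20 mm high, 10 mm thick, runs to the right in front of the bar, at rest splayed 0.12 rad away from it. Pressing it lifts the roller by 7 to 9 mm.
- lever_pad (a point): Middle of the black finger pad on the outer (front) face of the lever's blade, 125 mm from the pin, at mid height of the blade: the place to press. Pad 70 mm long, 15 mm high. Moves with the lever.
- lever_tip (a point): On the outer face at the free, round right end of the lever's blade, 160 mm from the pin. Moves with the lever.
- lever_back: Back (bar side) face of the lever's blade, 150 x 18 mm, part of the lever; origin at the lever's pin. Fingers round this face would be gripping the lever: not to be touched.
- stop_bolt: Stop bolt through the bar, 20 mm right of the bar's middle, at its height, pointing at the lever and ending in a black rubber button 15 mm across. Its setting differs from start to start by 8 mm in all and holds firm. Origin near the bar's centre line.
- stop_tip (a point): Centre of the stop bolt's rubber end, 34 to 43 mm in front of the bar's centre line; the back of the lever's blade comes up against it.
- safety_catch (a joint): Red safety catch on top of the bar, rad: 0 to 0.12 at the start = closed, its flat arm (60 mm) stands out from the bar and its nose blocks the lever from behind; grows as the arm swings to the left, to 1.4 nearly along the bar. Clear of the lever from 0.9. Stays where it is left; 1 to 2 N at the fin move it.
- catch_fin (a point): Middle of the right face of the upright red thumb fin on the catch's arm, 36 mm from the catch's pin and 40 mm above the bar's centre line; moves with the catch. The fin is 28 mm long along the arm, 9 mm thick and rises from 23 to 53 mm above the bar's centre line: push it left from its right side, above lever and bar.
- catch_pin (a point): Top of the catch's upright hinge pin, 24 mm above the bar's centre line, 30 mm left of the bar's middle.
- catch_far: Far (left) face of the catch's thumb fin, part of the catch; origin on the catch's pin, at the bar's centre line. Touching it would mean pinching the fin: not to be touched.
- ink_red: Flat round ink tin with red band, 62 mm across, 26 mm high, loose bystander; origin under its centre.
- folder: Pale bone folder, 141 mm long along its own y, 22 mm wide, 9 mm thick, loose bystander; origin under its centre.
- magnifier: Black loupe, 42 mm across, 40 mm high, loose bystander; origin under its centre.
- graver: Graver with round wooden handle, 112 mm long along its own y, 30 mm wide, 27 mm high, loose bystander; origin under its centre.

How it is judged:
By the outcome, as a careful person would: the job done as asked, in the order asked, and still so for the second after the job is handed in, with the robot touching nothing.
It also fails if it takes over 54 s, if anything falls off the work surface, if the arm or the gripper's body presses on something with over 40 N, if the wrist force passes 120 N, or if a joint passes its speed limit or range.

### The arm

A 6-joint arm with a two-finger parallel gripper is mounted at the origin on a cart in front of the work surface, level with it; the furniture and walls round the work are solid. World frame = base frame: x ahead of the robot, y to its left, z up, the work surface at z = 0. Lengths are in m, angles in rad, forces in N, time in s.
With the tool pointing down it reaches from about 0.25 to 0.85 m from the base axis. Payload 12.5 kg.
Tool frame: the origin (TCP) lies midway between the tips of the shut fingers; the grasp point (between the pads) lies grip_point_offset behind it (grip_point_offset is the distance from the TCP to the grasp point, in m); z points along the fingers, y is the line along which they close (so a half turn about z gives the same grasp; the last joint's range is limited). The gripper opens to 93 mm and grips with 3 to 60 N. Pads are 15 mm wide; open, the fingers measure 128 mm over their backs; the gripper's body (75 mm by 188 mm) begins 65 mm behind the grasp point.
Start: joints at [1.157, 0.351, 1.652, -0, 1.139, -0.085], TCP at [0.178, 0.521, 0.219] pointing down, gripper open.
Joint ranges: [-2.75, 2.75], [-0.79, 2.1], [0.01, 2.65], [-1.57, 4.71], [0.07, 3.14], [-2.87, 2.87]. Speed limits (rad/s): [2.22, 2.22, 2.79, 3.14, 3.14, 3.14].

### API

Orientations are given as a unit quaternion [w, x, y, z].
In Python, from plant import sense, snapshot, calibration, sign_off, outline_of, tip_of, grip_point_offset gives the robot as it stands. The module is installed in compiled form; this text tells all that it offers.
- The arm moves only by the tool jog_arm, never from a script. Its argument "steps" is a list of rows, each an object of numbers: "dx", "dy", "dz": the shift along the tool's x, y, z in units of 0.025 m (1.0 is 0.025 m); "wx", "wy", "wz": the turn, a rotation vector about the tool's x, y, z in units of 360 degrees (1.0 is 360 degrees); "hand": the opening in per cent of the stroke, from 0 (shut) to 100 (fully open). In form: [{"dx": .., "dy": .., "dz": .., "wx": .., "wy": .., "wz": .., "hand": ..}, ...]. A call has 1 to 20 rows; each row shifts and turns the commanded pose from where the row before left it, along the tool's axes as they then stand; what a row does not reach is not made up. A row lasts 1/10 s, in which the tool goes at most 50 mm and 8.59 degrees, less where a joint would pass 70% of its speed; a pose out of reach is approached as far as the arm can. A call with a number of a shift or a turn outside -1 to 1 is refused whole. A call with a gripper value outside its range is refused whole. The fingers move at their own pace and stop on an object; "newtons" is the grip in N (left out, the last holds). Time passes only in rows, so rows that do not move let the fingers close. It gives the time, the measured TCP pose, the force, the opening and the grip force at its end, in the units of the state.
- sense(): the state, without advancing time (a new reading comes with each control period).
- snapshot(name): name is "scene" or "side" or "wrist"; returns the picture (480x640x3 uint8, blue, green, red); there is no depth.
- calibration(name): a dict with "intrinsics" (3x3 intrinsics, pixels), "k1" (the pictures are not rectified: a ray, as slopes to the right and down, at radius r is drawn at 1 + k1 r^2 times it, then the intrinsics apply), "position" and "orientation" of the camera in the world. Camera axes: x right, y down, z forward; pixel columns grow to the right and rows downward; lengths in m; the calibration is good to about 2 mm. A picture is of the moment at which its call begins: read the wrist's pose just before it. calibration takes no time and is no camera call; for the wrist camera it gives the pose at the moment of the call.
- sign_off(): hands the job in; it is judged then, once.
Trained networks look in the newest picture that a camera, given by its name, has taken for a name from the list of things; names that differ only in an ending like _2 or _b are one class to them, and where a whole thing is asked for, a point or a joint stands for the part that bears it (a point fixed in the world has none). Each returns a list of dicts, best first, with "confidence" (0 to 1); they miss things now and then, are a little off and sometimes report something else, mostly with a low value. They report only what shows in the picture. A call takes as long as a camera call.
- outline_of(camera, query): "region" (480x640 bool, what is visible of it).
- tip_of(camera, query): "position" ([x, y, z] in m, in the coordinates of the camera as it stood for that picture, good to about 4 mm: a listed point, or the origin of a listed thing).
The state is a dict: "time": time; "joints": joint angles; "qvel": joint speeds; "joint_efforts": joint torques, N m; "ee_pos": TCP position; "eef_rot": TCP orientation; "ft_force": force on the tool from outside, world axes, zero at the start; "ft_torque": the same for the moment, N m; "width": opening from 0.0 (shut) to 1.0 (fully open); "finger_force": force on a finger pad.
Only numpy, scipy, OpenCV 4.12 (cv2) and the standard library are available. Lean on these libraries where they do the work, as an engineer would, in place of code of your own. Each camera call takes 0.05 s, during which the arm holds its last target. There are 200 camera calls.

## Working session

There is one attempt and no reset: what is moved stays moved. The work goes in short steps, Python scripts to look and compute and a tool call to move; the robot and the scene stay as the last step left them, time stands still between calls to the robot, and variables do not carry over. Pictures are saved under pics/ and viewed, at most 10 in all, crops included, and the job is handed in when it is done.

Besides the shell and the picture viewer there is one more tool, called after ">>>" as name(argument=value, ...), one argument or row to a line, values as JSON. jog_arm: Moves the arm, as the interface text tells. Its arguments: {"type":"object","properties":{"steps":{"type":"array","items":{"type":"object","properties":{"dx":{"type":"number"},"dy":{"type":"number"},"dz":{"type":"number"},"wx":{"type":"number"},"wy":{"type":"number"},"wz":{"type":"number"},"hand":{"type":"number"}}}},"newtons":{"type":"number"}},"required":["steps"]}

```bash
mkdir -p pics; cat > h.py <<'E'
import numpy as np, cv2
from scipy.spatial.transform import Rotation as R
from plant import *
def q2R(q): return R.from_quat([q[1],q[2],q[3],q[0]])
def pts(cam, names):
    c=calibration(cam); Rc=q2R(c["orientation"]); out={}
    for n in names:
        r=tip_of(cam,n)
        if r: out[n]=(Rc.apply(r[0]["position"])+c["position"], r[0]["confidence"])
        print(cam,n, np.round(out[n][0],4) if r else None, round(r[0]["confidence"],2) if r else "")
    return out
E
python3 - <<'E'
from h import *
s=sense(); print(s["time"],s["ee_pos"],s["eef_rot"],grip_point_offset,s["ft_force"])
for c in ["scene","side"]:
    cv2.imwrite(f"pics/{c}0.png",snapshot(c))
    pts(c,["proof_press","grip_bar","lever_pin","lever_pad","lever_tip","stop_tip","catch_fin","catch_pin"]+(["ink_red","folder","magnifier","graver"]))
print(sense()["time"])
E
```

```text
0.0 [0.17743528 0.52021788 0.21807912] [-1.39746110e-04  1.63638496e-01  9.86520179e-01 -5.99452092e-04] 0.0188 [-0.09023452 -0.20397674  0.04278586]
scene proof_press [0.6708 0.2963 0.0054] 0.92
scene grip_bar [0.5393 0.2172 0.137 ] 0.86
scene lever_pin [0.445  0.2536 0.1378] 0.81
scene lever_pad [0.4914 0.142  0.138 ] 0.89
scene lever_tip [0.5097 0.1124 0.1361] 0.57
scene stop_tip [0.5201 0.1806 0.137 ] 0.41
scene catch_fin [0.4987 0.2216 0.1793] 0.63
scene catch_pin [0.5243 0.2415 0.1654] 0.92
scene ink_red [0.3887 0.3883 0.0034] 0.66
scene folder [3.867e-01 2.270e-01 3.000e-04] 0.94
scene magnifier [ 0.3876  0.1039 -0.0057] 0.59
scene graver [0.67   0.2963 0.0017] 0.64
side proof_press [0.5207 0.1838 0.1425] 0.27
side grip_bar [0.5473 0.2186 0.1356] 0.81
side lever_pin [0.4501 0.2585 0.141 ] 0.97
side lever_pad [0.4914 0.147  0.1362] 0.77
side lever_tip [0.511  0.1143 0.1368] 0.66
side stop_tip [0.5254 0.182  0.1387] 0.62
side catch_fin [0.4975 0.2211 0.1764] 0.91
side catch_pin [0.5255 0.242  0.1611] 0.9
side ink_red [0.3948 0.3889 0.0027] 0.66
side folder [0.3906 0.2272 0.0063] 0.6
side magnifier [0.3899 0.1062 0.003 ] 0.91
side graver [0.4461 0.0526 0.0029] 0.63
1.3
```

View pics/scene0.png

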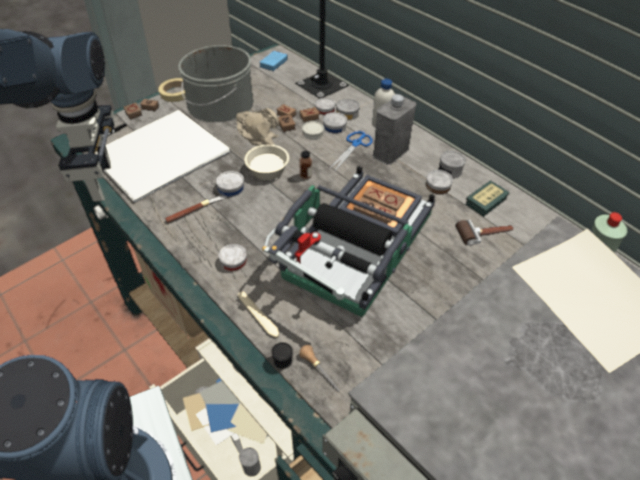

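View pics/side0.png

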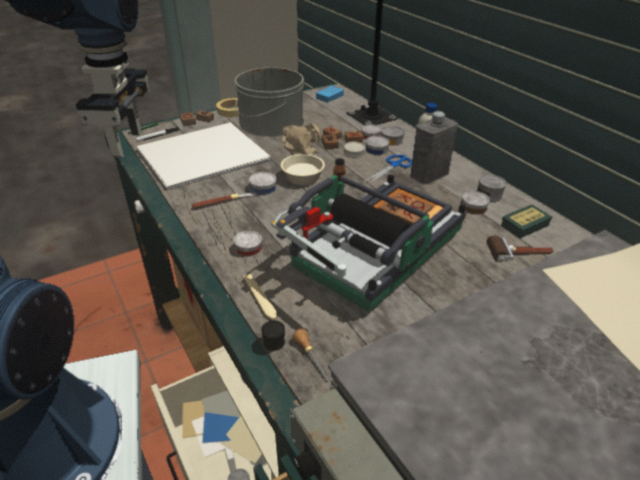

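```bash
python3 - <<'E'
import numpy as np
from scipy.optimize import least_squares
# press-frame (relative to bar middle): x in, y left
o={'b':[(.5393,.2172),(.5473,.2186)],'press':[(.6708,.2963)],'pin':[(.445,.2536),(.4501,.2585)],'cp':[(.5243,.2415),(.5255,.242)]}
m={'b':(0,0),'press':(.150,0),'pin':(-.062,.086),'cp':(0,.030)}
def T(p,q):
    c,s=np.cos(p[2]),np.sin(p[2]); return np.array([p[0]+c*q[0]-s*q[1],p[1]+s*q[0]+c*q[1]])
f=lambda p:np.concatenate([T(p,m[k])-np.array(v) for k in o for v in o[k]])
r=least_squares(f,[.54,.22,.5]);print(r.x,np.round(r.fun*1000,1))
p=r.x
sp=.12
for n,th in [('rest',0),('stop',.3)]:
    a=sp-th # blade dir: right(-y) and splayed front(-x)
    d=np.array([-np.sin(a),-np.cos(a)]);nrm=np.array([-np.cos(a),np.sin(a)])
    for L in (.125,.16): print(n,L,T(p,np.array(m['pin'])+L*d+.005*nrm))
for c in (0,.06,.12,.9,1.2): print('fin',c,T(p,np.array([0,.03])+.036*np.array([-np.cos(c),np.sin(c)])+.0045*np.array([-np.sin(c),-np.cos(c)])))
E
```

```text
[0.5433815  0.21677213 0.56077951] [ 4.1 -0.4 -3.9 -1.8 -0.4  0.2  0.1  3.  -5.  -1.9  3.1  0.7  1.9  0.2]
rest 0.125 [0.49394706 0.14144032]
rest 0.16 [0.50887962 0.10978564]
stop 0.125 [0.52580678 0.1610088 ]
stop 0.16 [0.549427   0.13518081]
fin 0 [0.49933315 0.2192201 ]
fin 0.06 [0.49800709 0.22094598]
fin 0.12 [0.49678691 0.22274826]
fin 0.9 [0.49198021 0.24991287]
fin 1.2 [0.49584935 0.26004235]
```

The scene picture shows the press around (350,245) with the red catch at (305,245). The side picture shows the catch at about (318,220) and the lever in front of it. The loose items (tin, folder, loupe, graver) lie low in front. The network points agree with one rigid press pose: bar at (0.543, 0.217), yaw 0.56. I'll turn the tool so that x is left and y is in, shut the fingers, and go above the spot to the right of the fin.

>>> jog_arm(
  steps=[
    {"wz": 0.0217, "dz": -0.25, "hand": 0},
    {"wz": 0.0217, "dz": -0.25, "hand": 0},
    {"wz": 0.0217, "dz": -0.25, "hand": 0},
    {"wz": 0.0217, "dz": -0.25, "hand": 0},
    {"wz": 0.0217, "dz": -0.25, "hand": 0},
  ],
  newtons=10,
)

```text
$.steps[0]: bad value
```

>>> jog_arm(
  steps=[
    {"dx": -0.9, "dy": 0.2},
    {"dx": -0.9, "dy": 0.2},
    {"dx": -0.9, "dy": 0.2},
    {"dx": -0.9, "dy": 0.2},
    {"dx": -0.9, "dy": 0.2},
    {"dx": -0.9, "dy": 0.2},
    {"dx": -0.9, "dy": 0.2},
    {"dx": -0.9, "dy": 0.2},
    {"dx": -0.9, "dy": 0.2},
    {"dx": -0.9, "dy": 0.2},
    {"dx": -0.9, "dy": 0.2},
    {"dx": -0.9, "dy": 0.2},
    {"dx": -0.9, "dy": 0.2},
    {"dx": -0.9, "dy": 0.2},
    {"dx": -0.9, "dy": 0.2},
    {"dx": -0.9, "dy": 0.2},
    {"dx": -0.9, "dy": 0.2},
    {"dx": -0.9, "dy": 0.2},
    {"dx": -0.9, "dy": 0.2},
    {"dx": -0.9, "dy": 0.2},
  ],
)

```text
$.steps[0]: bad value
```

```bash
python3 - <<'E'
from h import *
s=sense(); print(s["time"],s["ee_pos"],s["width"],s["ft_force"],s["joints"]); M=q2R(s["eef_rot"]).as_matrix(); print(M.round(3))
cv2.imwrite("pics/w1.png",snapshot("wrist"))
pts("wrist",["grip_bar","lever_pin","lever_pad","lever_tip","stop_tip","catch_fin","catch_pin"])
for c in ["scene","side"]:
  snapshot(c);pts(c,["lever_pin","catch_pin","catch_fin","grip_bar"])
E
```

```text
1.3 [0.17754633 0.52052381 0.21861854] 1.0029209092182254 [-0.23937971 -1.22793019  0.32962109] [ 1.15740931e+00  3.50711533e-01  1.65182022e+00  4.18817357e-05
  1.13911987e+00 -8.46156011e-02]
[[-0.946  0.323 -0.   ]
 [ 0.323  0.946 -0.   ]
 [ 0.    -0.    -1.   ]]
wrist grip_bar None 
wrist lever_pin None 
wrist lever_pad None 
wrist lever_tip None 
wrist stop_tip None 
wrist catch_fin None 
wrist catch_pin None 
scene lever_pin [0.447  0.2535 0.1377] 0.88
scene catch_pin [0.5298 0.2398 0.1654] 0.73
scene catch_fin [0.4955 0.2231 0.1752] 0.68
scene grip_bar [0.5412 0.216  0.1357] 0.94
side lever_pin [0.4483 0.2589 0.1365] 0.56
side catch_pin [0.5271 0.2431 0.1647] 0.6
side catch_fin [0.4995 0.2199 0.1794] 0.74
side grip_bar [0.5468 0.2177 0.1408] 0.83
```

View pics/w1.png

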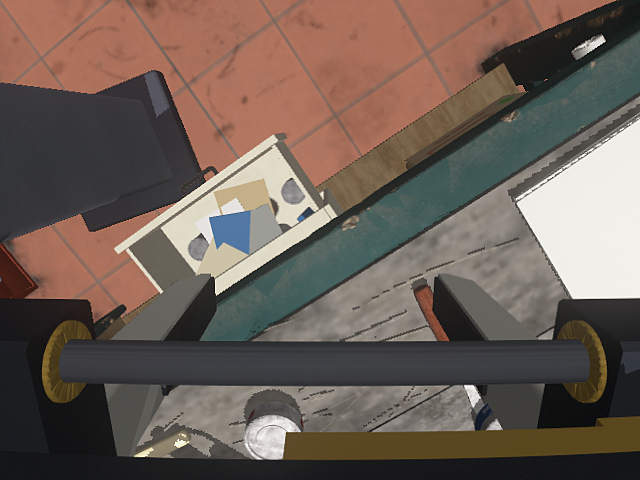

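The call was refused, so the rows probably need every key. The wrist picture shows the gripper's fingers at (165,370) and (480,370), with the tin at (272,425).

>>> jog_arm(
  steps=[
    {"dx": 0, "dy": 0, "dz": -0.25, "wx": 0, "wy": 0, "wz": 0.0217, "hand": 0},
    {"dx": 0, "dy": 0, "dz": -0.25, "wx": 0, "wy": 0, "wz": 0.0217, "hand": 0},
    {"dx": 0, "dy": 0, "dz": -0.25, "wx": 0, "wy": 0, "wz": 0.0217, "hand": 0},
    {"dx": 0, "dy": 0, "dz": -0.25, "wx": 0, "wy": 0, "wz": 0.0217, "hand": 0},
    {"dx": 0, "dy": 0, "dz": -0.25, "wx": 0, "wy": 0, "wz": 0.0217, "hand": 0},
  ],
  newtons=10,
)

```text
time: 2.7
ee_pos: [0.1776, 0.5205, 0.2501]
eef_rot: [0.0, 0.486, 0.874, 0.0]
ft_force: [-1.0, 0.5, 0.2]
width: 0.621
finger_force: 0.0
```

>>> jog_arm(
  steps=[
    {"dx": -0.9, "dy": 0.2, "dz": 0, "wx": 0, "wy": 0, "wz": 0, "hand": 0},
    {"dx": -0.9, "dy": 0.2, "dz": 0, "wx": 0, "wy": 0, "wz": 0, "hand": 0},
    {"dx": -0.9, "dy": 0.2, "dz": 0, "wx": 0, "wy": 0, "wz": 0, "hand": 0},
    {"dx": -0.9, "dy": 0.2, "dz": 0, "wx": 0, "wy": 0, "wz": 0, "hand": 0},
    {"dx": -0.9, "dy": 0.2, "dz": 0, "wx": 0, "wy": 0, "wz": 0, "hand": 0},
    {"dx": -0.9, "dy": 0.2, "dz": 0, "wx": 0, "wy": 0, "wz": 0, "hand": 0},
    {"dx": -0.9, "dy": 0.2, "dz": 0, "wx": 0, "wy": 0, "wz": 0, "hand": 0},
    {"dx": -0.9, "dy": 0.2, "dz": 0, "wx": 0, "wy": 0, "wz": 0, "hand": 0},
    {"dx": -0.9, "dy": 0.2, "dz": 0, "wx": 0, "wy": 0, "wz": 0, "hand": 0},
    {"dx": -0.9, "dy": 0.2, "dz": 0, "wx": 0, "wy": 0, "wz": 0, "hand": 0},
    {"dx": -0.9, "dy": 0.2, "dz": 0, "wx": 0, "wy": 0, "wz": 0, "hand": 0},
    {"dx": -0.9, "dy": 0.2, "dz": 0, "wx": 0, "wy": 0, "wz": 0, "hand": 0},
    {"dx": -0.9, "dy": 0.2, "dz": 0, "wx": 0, "wy": 0, "wz": 0, "hand": 0},
    {"dx": -0.9, "dy": 0.2, "dz": 0, "wx": 0, "wy": 0, "wz": 0, "hand": 0},
    {"dx": -0.9, "dy": 0.2, "dz": 0, "wx": 0, "wy": 0, "wz": 0, "hand": 0},
    {"dx": -0.9, "dy": 0.2, "dz": 0, "wx": 0, "wy": 0, "wz": 0, "hand": 0},
    {"dx": -0.9, "dy": 0.2, "dz": 0, "wx": 0, "wy": 0, "wz": 0, "hand": 0},
    {"dx": -0.9, "dy": 0.2, "dz": 0, "wx": 0, "wy": 0, "wz": 0, "hand": 0},
    {"dx": -0.9, "dy": 0.2, "dz": 0, "wx": 0, "wy": 0, "wz": 0, "hand": 0},
    {"dx": -0.9, "dy": 0.2, "dz": 0, "wx": 0, "wy": 0, "wz": 0, "hand": 0},
  ],
)

```text
time: 4.7
ee_pos: [0.502, 0.1917, 0.2499]
eef_rot: [0.0, 0.484, 0.875, 0.0]
ft_force: [1.0, 0.5, -0.2]
width: 0.005
finger_force: 0.0
```

```bash
cat >> h.py <<'E'
from scipy.optimize import least_squares
def T(p,q):
    c,s=np.cos(p[2]),np.sin(p[2]); return np.array([p[0]+c*q[0]-s*q[1],p[1]+s*q[0]+c*q[1]])
def inv(p,w):
    c,s=np.cos(p[2]),np.sin(p[2]); d=np.array(w[:2])-p[:2]; return np.array([c*d[0]+s*d[1],-s*d[0]+c*d[1]])
E
python3 - <<'E'
from h import *
s=sense(); print(s["time"],s["ee_pos"],s["width"],s["ft_force"],s["joints"].round(2))
p=[.5434,.2168,.56]
print("tcp in press",inv(p,s["ee_pos"]))
for c in ["wrist","scene","side"]:
  cv2.imwrite(f"pics/{c}2.png",snapshot(c))
  for k,v in pts(c,["lever_pin","lever_pad","lever_tip","catch_pin","catch_fin","stop_tip","grip_bar"]).items(): print("   ",k,inv(p,v[0]).round(4))
E
```

```text
4.7 [0.50204495 0.19171933 0.24992528] 0.005488135928838717 [ 0.99707908  0.5271987  -0.17257523] [ 0.28  0.3   1.65  0.    1.2  -0.28]
tcp in press [-0.04836078  0.0007175 ]
wrist lever_pin None 
wrist lever_pad [0.4912 0.1433 0.1374] 0.82
wrist lever_tip None 
wrist catch_pin [0.5336 0.2427 0.1608] 0.76
wrist catch_fin [0.5006 0.2178 0.1774] 0.62
wrist stop_tip [0.5232 0.1827 0.1348] 0.63
wrist grip_bar [0.5464 0.2138 0.1366] 0.56
    lever_pad [-0.0833 -0.0346]
    catch_pin [0.0055 0.0271]
    catch_fin [-0.0357  0.0236]
    stop_tip [-0.0352 -0.0181]
    grip_bar [ 0.001  -0.0041]
scene lever_pin [0.4465 0.2515 0.1398] 0.7
scene lever_pad [0.4933 0.1433 0.1395] 0.69
scene lever_tip [0.5596 0.2017 0.1352] 0.17
scene catch_pin [0.5254 0.2428 0.1661] 0.73
scene catch_fin [0.4984 0.2233 0.176 ] 0.59
scene stop_tip [0.5203 0.1791 0.1351] 0.62
scene grip_bar [0.5399 0.2195 0.1382] 0.67
    lever_pin [-0.0636  0.0809]
    lever_pad [-0.0815 -0.0356]
    lever_tip [ 0.0057 -0.0214]
    catch_pin [-0.0014  0.0316]
    catch_fin [-0.0347  0.0294]
    stop_tip [-0.0396 -0.0196]
    grip_bar [-0.0016  0.0042]
side lever_pin [0.4496 0.2565 0.1357] 0.93
side lever_pad [0.4956 0.1468 0.1361] 0.94
side lever_tip [0.5119 0.1179 0.1384] 0.59
side catch_pin [0.528  0.2423 0.1626] 0.87
side catch_fin [0.4982 0.2216 0.1793] 0.58
side stop_tip [0.5212 0.1812 0.1451] 0.51
side grip_bar [0.5459 0.2195 0.1387] 0.89
    lever_pin [-0.0584  0.0835]
    lever_pad [-0.0777 -0.0339]
    lever_tip [-0.0792 -0.067 ]
    catch_pin [0.0005 0.0297]
    catch_fin [-0.0357  0.0281]
    stop_tip [-0.0377 -0.0184]
    grip_bar [0.0036 0.0009]
```

View pics/wrist2.png

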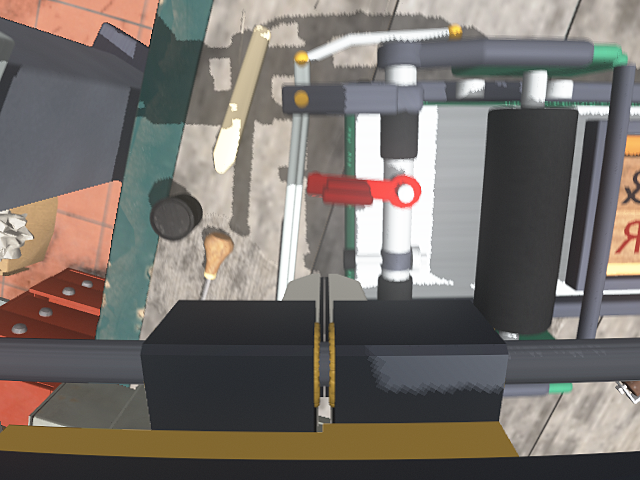

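The wrist picture (up is left, right is in) shows the red catch from the pin at (407,190) to the nose at (315,183). The blade runs along x≈295 and the finger tips are at (322,290), clear to the right of the fin. Descending.

>>> jog_arm(
  steps=[
    {"dx": 0, "dy": 0.02, "dz": 0.55, "wx": 0, "wy": 0, "wz": 0, "hand": 0},
    {"dx": 0, "dy": 0.02, "dz": 0.55, "wx": 0, "wy": 0, "wz": 0, "hand": 0},
    {"dx": 0, "dy": 0.02, "dz": 0.55, "wx": 0, "wy": 0, "wz": 0, "hand": 0},
    {"dx": 0, "dy": 0.02, "dz": 0.55, "wx": 0, "wy": 0, "wz": 0, "hand": 0},
    {"dx": 0, "dy": 0.02, "dz": 0.55, "wx": 0, "wy": 0, "wz": 0, "hand": 0},
    {"dx": 0, "dy": 0.02, "dz": 0.5, "wx": 0, "wy": 0, "wz": 0, "hand": 0},
  ],
)

```text
time: 6.5
ee_pos: [0.5038, 0.194, 0.1671]
eef_rot: [-0.0, 0.484, 0.875, -0.0]
ft_force: [0.4, 0.3, 0.1]
width: 0.002
finger_force: 0.0
```

>>> jog_arm(
  steps=[
    {"dx": 0.2, "dy": 0, "dz": 0, "wx": 0, "wy": 0, "wz": 0, "hand": 0},
    {"dx": 0.2, "dy": 0, "dz": 0, "wx": 0, "wy": 0, "wz": 0, "hand": 0},
    {"dx": 0.2, "dy": 0, "dz": 0, "wx": 0, "wy": 0, "wz": 0, "hand": 0},
    {"dx": 0.2, "dy": 0, "dz": 0, "wx": 0, "wy": 0, "wz": 0, "hand": 0},
    {"dx": 0.2, "dy": 0, "dz": 0, "wx": 0, "wy": 0, "wz": 0, "hand": 0},
    {"dx": 0.2, "dy": 0, "dz": 0, "wx": 0, "wy": 0, "wz": 0, "hand": 0},
  ],
)

```text
time: 7.1
ee_pos: [0.4881, 0.2199, 0.169]
eef_rot: [0.0, 0.484, 0.875, 0.0]
ft_force: [0.1, -0.9, 0.1]
width: -0.0
finger_force: 0.8
```

>>> jog_arm(
  steps=[
    {"dx": 0.16, "dy": 0, "dz": 0, "wx": 0, "wy": 0, "wz": 0, "hand": 0},
    {"dx": 0.16, "dy": 0, "dz": 0, "wx": 0, "wy": 0, "wz": 0, "hand": 0},
    {"dx": 0.16, "dy": 0.05, "dz": 0, "wx": 0, "wy": 0, "wz": 0, "hand": 0},
    {"dx": 0.16, "dy": 0.1, "dz": 0, "wx": 0, "wy": 0, "wz": 0, "hand": 0},
    {"dx": 0.16, "dy": 0.12, "dz": 0, "wx": 0, "wy": 0, "wz": 0, "hand": 0},
    {"dx": 0.16, "dy": 0.13, "dz": 0, "wx": 0, "wy": 0, "wz": 0, "hand": 0},
  ],
)

```text
time: 7.7
ee_pos: [0.4837, 0.2455, 0.1686]
eef_rot: [-0.0, 0.484, 0.875, -0.0]
ft_force: [-0.3, -2.1, 0.0]
width: 0.004
finger_force: 0.6
```

```bash
python3 - <<'E'
from h import *
s=sense(); p=[.5434,.2168,.56]
print(s["time"],s["ee_pos"],s["ft_force"],"tcp in press",inv(p,s["ee_pos"]))
for c in ["wrist","scene","side"]:
  cv2.imwrite(f"pics/{c}3.png",snapshot(c))
  for k,v in pts(c,["catch_fin","catch_pin","stop_tip"]).items(): print("   ",k,inv(p,v[0]).round(4))
E
```

```text
7.7 [0.48372271 0.24551988 0.16856463] [-0.32924985 -2.13300009  0.03024306] tcp in press [-0.03530629  0.05603282]
wrist catch_fin [0.4921 0.2607 0.1793] 0.66
wrist catch_pin None 
wrist stop_tip [0.5201 0.1823 0.1386] 0.58
    catch_fin [-0.0201  0.0645]
    stop_tip [-0.0381 -0.0169]
scene catch_fin [0.4928 0.2606 0.1748] 0.62
scene catch_pin [0.526  0.2411 0.1649] 0.68
scene stop_tip [0.5238 0.1798 0.1385] 0.41
    catch_fin [-0.0196  0.0639]
    catch_pin [-0.0018  0.0298]
    stop_tip [-0.0362 -0.0209]
side catch_fin [0.4943 0.2585 0.1757] 0.64
side catch_pin [0.5083 0.1138 0.1374] 0.61
side stop_tip [0.5246 0.1813 0.1399] 0.58
    catch_fin [-0.0195  0.0614]
    catch_pin [-0.0844 -0.0686]
    stop_tip [-0.0348 -0.0201]
```

View pics/wrist3.png

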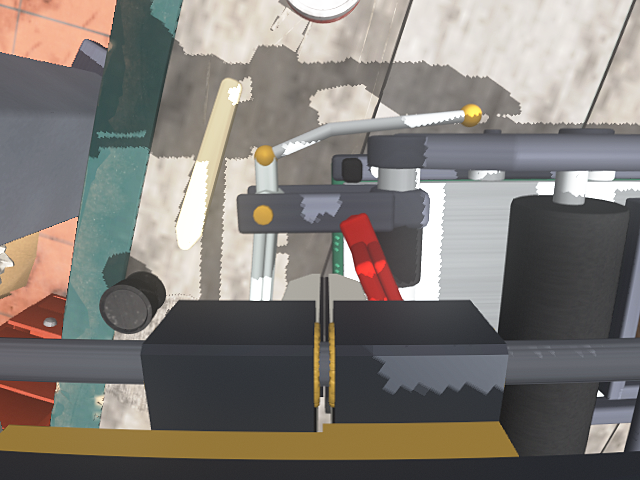

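The wrist picture shows the catch swung left, nose at (352,222) beside the press frame, with fin geometry giving about 1.15 rad. I'll nudge it a little more, back off right, go up, then over to a spot in front of the pad.

>>> jog_arm(
  steps=[
    {"dx": 0.08, "dy": 0.05, "dz": 0, "wx": 0, "wy": 0, "wz": 0, "hand": 0},
    {"dx": 0.07, "dy": 0.02, "dz": 0, "wx": 0, "wy": 0, "wz": 0, "hand": 0},
    {"dx": 0, "dy": 0, "dz": 0, "wx": 0, "wy": 0, "wz": 0, "hand": 0},
    {"dx": -0.25, "dy": -0.12, "dz": 0, "wx": 0, "wy": 0, "wz": 0, "hand": 0},
    {"dx": -0.25, "dy": -0.12, "dz": 0, "wx": 0, "wy": 0, "wz": 0, "hand": 0},
    {"dx": 0, "dy": 0, "dz": -0.6, "wx": 0, "wy": 0, "wz": 0, "hand": 0},
    {"dx": 0, "dy": 0, "dz": -0.6, "wx": 0, "wy": 0, "wz": 0, "hand": 0},
    {"dx": -0.68, "dy": -0.62, "dz": 0, "wx": 0, "wy": 0, "wz": 0, "hand": 0},
    {"dx": -0.68, "dy": -0.62, "dz": 0, "wx": 0, "wy": 0, "wz": 0, "hand": 0},
    {"dx": -0.68, "dy": -0.62, "dz": 0, "wx": 0, "wy": 0, "wz": 0, "hand": 0},
    {"dx": -0.68, "dy": -0.62, "dz": 0, "wx": 0, "wy": 0, "wz": 0, "hand": 0},
    {"dx": -0.68, "dy": -0.62, "dz": 0, "wx": 0, "wy": 0, "wz": 0, "hand": 0},
    {"dx": 0, "dy": 0, "dz": 0, "wx": 0, "wy": 0, "wz": 0, "hand": 0},
  ],
)

```text
time: 9.6
ee_pos: [0.464, 0.1201, 0.1987]
eef_rot: [0.0, 0.485, 0.875, -0.0]
ft_force: [0.2, 0.2, -0.3]
width: 0.006
finger_force: 0.0
```

```bash
python3 - <<'E'
from h import *
s=sense(); p=[.5434,.2168,.56]
print(s["time"],s["ee_pos"],s["ft_force"],"tcp in press",inv(p,s["ee_pos"]))
for c in ["wrist","scene","side"]:
  cv2.imwrite(f"pics/{c}4.png",snapshot(c))
  for k,v in pts(c,["catch_fin","lever_pad","lever_tip","stop_tip"]).items(): print("   ",k,inv(p,v[0]).round(4))
E
```

```text
9.6 [0.46395164 0.12014969 0.1987401 ] [ 0.19394581  0.24543556 -0.28989738] tcp in press [-0.11865234 -0.03968559]
wrist catch_fin [0.4942 0.2617 0.18  ] 0.58
wrist lever_pad [0.4931 0.1445 0.1369] 0.89
wrist lever_tip [0.5096 0.1113 0.1348] 0.88
wrist stop_tip [0.5206 0.1849 0.1386] 0.97
    catch_fin [-0.0178  0.0641]
    lever_pad [-0.081  -0.0345]
    lever_tip [-0.0847 -0.0714]
    stop_tip [-0.0363 -0.0149]
scene catch_fin None 
scene lever_pad [0.4956 0.1431 0.1382] 0.65
scene lever_tip [0.5098 0.1092 0.138 ] 0.79
scene stop_tip [0.5254 0.1852 0.1369] 0.41
    lever_pad [-0.0797 -0.037 ]
    lever_tip [-0.0856 -0.0733]
    stop_tip [-0.032  -0.0172]
side catch_fin None 
side lever_pad [0.492  0.1462 0.1393] 0.63
side lever_tip [0.5112 0.1164 0.1394] 0.82
side stop_tip [0.5241 0.1834 0.1445] 0.66
    lever_pad [-0.081  -0.0325]
    lever_tip [-0.0806 -0.068 ]
    stop_tip [-0.0341 -0.0181]
```

View pics/wrist4.png

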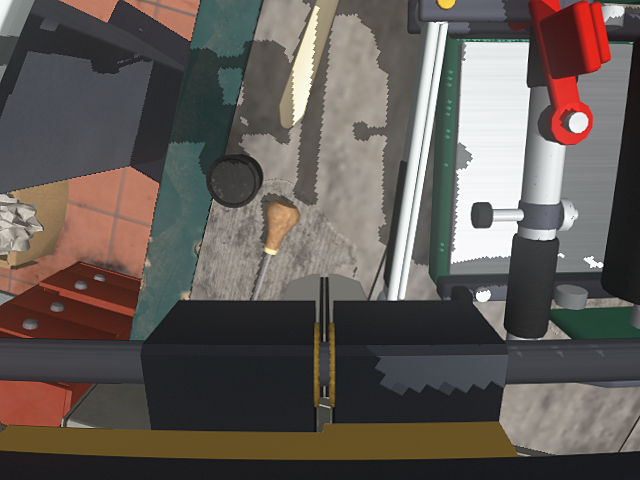

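The wrist picture shows the catch fully swung clear (pin at (575,122), fin at (588,40)), the stop button at (482,215), and the finger tips at (325,290) in front of the blade (x≈400). Lowering in front of the pad.

>>> jog_arm(
  steps=[
    {"dx": 0.02, "dy": 0, "dz": 0.6, "wx": 0, "wy": 0, "wz": 0, "hand": 0},
    {"dx": 0.02, "dy": 0, "dz": 0.6, "wx": 0, "wy": 0, "wz": 0, "hand": 0},
    {"dx": 0.02, "dy": 0, "dz": 0.6, "wx": 0, "wy": 0, "wz": 0, "hand": 0},
    {"dx": 0.02, "dy": 0, "dz": 0.6, "wx": 0, "wy": 0, "wz": 0, "hand": 0},
    {"dx": 0.02, "dy": 0, "dz": 0.6, "wx": 0, "wy": 0, "wz": 0, "hand": 0},
    {"dx": 0, "dy": 0, "dz": 0, "wx": 0, "wy": 0, "wz": 0, "hand": 0},
  ],
)

```text
time: 10.95
ee_pos: [0.462, 0.1242, 0.1222]
eef_rot: [-0.001, 0.484, 0.875, -0.001]
ft_force: [1.1, -0.6, 0.7]
width: 0.002
finger_force: 0.0
```

>>> jog_arm(
  steps=[
    {"dx": 0, "dy": 0.2, "dz": 0, "wx": 0, "wy": 0, "wz": 0, "hand": 0},
    {"dx": 0, "dy": 0.2, "dz": 0, "wx": 0, "wy": 0, "wz": 0, "hand": 0},
    {"dx": 0, "dy": 0.15, "dz": 0, "wx": 0, "wy": 0, "wz": 0, "hand": 0},
    {"dx": 0, "dy": 0.15, "dz": 0, "wx": 0, "wy": 0, "wz": 0, "hand": 0},
    {"dx": 0, "dy": 0.15, "dz": 0, "wx": 0, "wy": 0, "wz": 0, "hand": 0},
    {"dx": 0, "dy": 0.15, "dz": 0, "wx": 0, "wy": 0, "wz": 0, "hand": 0},
    {"dx": 0, "dy": 0.1, "dz": 0, "wx": 0, "wy": 0, "wz": 0, "hand": 0},
    {"dx": 0, "dy": 0.1, "dz": 0, "wx": 0, "wy": 0, "wz": 0, "hand": 0},
  ],
)

```text
time: 11.75
ee_pos: [0.4884, 0.1402, 0.1235]
eef_rot: [-0.0, 0.484, 0.875, -0.0]
ft_force: [-1.8, -4.3, 0.6]
width: 0.005
finger_force: 1.7
```

>>> jog_arm(
  steps=[
    {"dx": 0, "dy": 0.1, "dz": 0, "wx": 0, "wy": 0, "wz": 0, "hand": 0},
    {"dx": 0, "dy": 0.1, "dz": 0, "wx": 0, "wy": 0, "wz": 0, "hand": 0},
    {"dx": 0, "dy": 0.1, "dz": 0, "wx": 0, "wy": 0, "wz": 0, "hand": 0},
    {"dx": 0, "dy": 0.1, "dz": 0, "wx": 0, "wy": 0, "wz": 0, "hand": 0},
    {"dx": 0, "dy": 0, "dz": 0, "wx": 0, "wy": 0, "wz": 0, "hand": 0},
  ],
)

```text
time: 12.25
ee_pos: [0.4969, 0.1456, 0.1235]
eef_rot: [-0.0, 0.484, 0.875, -0.0]
ft_force: [-1.1, -5.6, -0.2]
width: 0.007
finger_force: 2.3
```

>>> jog_arm(
  steps=[
    {"dx": 0, "dy": 0.1, "dz": 0, "wx": 0, "wy": 0, "wz": 0, "hand": 0},
    {"dx": 0, "dy": 0.1, "dz": 0, "wx": 0, "wy": 0, "wz": 0, "hand": 0},
    {"dx": 0, "dy": 0, "dz": 0, "wx": 0, "wy": 0, "wz": 0, "hand": 0},
  ],
)

```text
time: 12.55
ee_pos: [0.501, 0.1483, 0.1235]
eef_rot: [-0.0, 0.484, 0.875, -0.0]
ft_force: [-2.5, -4.3, 2.1]
width: 0.008
finger_force: 2.5
```

>>> jog_arm(
  steps=[
    {"dx": 0, "dy": 0.1, "dz": 0, "wx": 0, "wy": 0, "wz": 0, "hand": 0},
    {"dx": 0, "dy": 0, "dz": 0, "wx": 0, "wy": 0, "wz": 0, "hand": 0},
  ],
)

```text
time: 12.75
ee_pos: [0.503, 0.1496, 0.1235]
eef_rot: [-0.0, 0.484, 0.875, -0.0]
ft_force: [-2.5, -4.3, 1.0]
width: 0.002
finger_force: 2.6
```

```bash
python3 - <<'E'
from h import *
s=sense(); p=[.5434,.2168,.56]
print(s["time"],"tcp in press",inv(p,s["ee_pos"]))
F=[]
for c in ["wrist"]:
  cv2.imwrite(f"pics/{c}5.png",snapshot(c))
  for k,v in pts(c,["lever_tip","stop_tip"]).items(): print("   ",k,inv(p,v[0]).round(4))
for i in range(1): snapshot("side"); F.append(sense()["ft_force"])
print(F)
E
```

```text
12.75 tcp in press [-0.06993237 -0.03542349]
wrist lever_tip None 
wrist stop_tip [0.5199 0.1845 0.136 ] 0.63
    stop_tip [-0.0371 -0.0149]
[array([-2.43767907, -4.61177878,  0.95804437])]
```

View pics/wrist5.png

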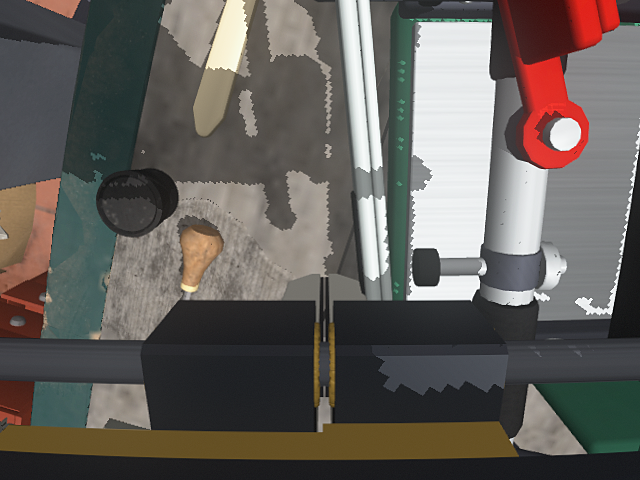

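The wrist picture shows the blade edge at x≈385 and the stop button's face at x≈413, so about 11 mm remain at the bolt. Spring force is about 4.5 N. Pressing on gently.

>>> jog_arm(
  steps=[
    {"dx": 0, "dy": 0.1, "dz": 0, "wx": 0, "wy": 0, "wz": 0, "hand": 0},
    {"dx": 0, "dy": 0.1, "dz": 0, "wx": 0, "wy": 0, "wz": 0, "hand": 0},
    {"dx": 0, "dy": 0.1, "dz": 0, "wx": 0, "wy": 0, "wz": 0, "hand": 0},
    {"dx": 0, "dy": 0.05, "dz": 0, "wx": 0, "wy": 0, "wz": 0, "hand": 0},
    {"dx": 0, "dy": 0, "dz": 0, "wx": 0, "wy": 0, "wz": 0, "hand": 0},
  ],
)

```text
time: 13.45
ee_pos: [0.5097, 0.1546, 0.1234]
eef_rot: [-0.001, 0.484, 0.875, -0.0]
ft_force: [-6.3, -1.5, 2.9]
width: 0.001
finger_force: 2.9
```

>>> jog_arm(
  steps=[
    {"dx": 0, "dy": 0.05, "dz": 0, "wx": 0, "wy": 0, "wz": 0, "hand": 0},
    {"dx": 0, "dy": 0, "dz": 0, "wx": 0, "wy": 0, "wz": 0, "hand": 0},
  ],
)

```text
time: 13.65
ee_pos: [0.5107, 0.1553, 0.1234]
eef_rot: [-0.001, 0.484, 0.875, -0.0]
ft_force: [-5.7, -1.4, 2.0]
width: 0.009
finger_force: 2.9
```

>>> jog_arm(
  steps=[
    {"dx": 0, "dy": 0.05, "dz": 0, "wx": 0, "wy": 0, "wz": 0, "hand": 0},
    {"dx": 0, "dy": 0, "dz": 0, "wx": 0, "wy": 0, "wz": 0, "hand": 0},
  ],
)

```text
time: 13.85
ee_pos: [0.5111, 0.1556, 0.1233]
eef_rot: [-0.002, 0.484, 0.875, -0.001]
ft_force: [-10.3, -3.8, 4.1]
width: 0.004
finger_force: 4.9
```

Contact with the stop: force jumped to about 11 N. A touch firmer, then hold.

>>> jog_arm(
  steps=[
    {"dx": 0, "dy": 0.02, "dz": 0, "wx": 0, "wy": 0, "wz": 0, "hand": 0},
    {"dx": 0, "dy": 0, "dz": 0, "wx": 0, "wy": 0, "wz": 0, "hand": 0},
    {"dx": 0, "dy": 0, "dz": 0, "wx": 0, "wy": 0, "wz": 0, "hand": 0},
  ],
)

```text
time: 14.15
ee_pos: [0.5112, 0.1557, 0.1233]
eef_rot: [-0.002, 0.484, 0.875, -0.001]
ft_force: [-11.7, -5.2, 6.6]
width: 0.006
finger_force: 6.0
```

```bash
python3 - <<'E'
from h import *
s=sense(); p=[.5434,.2168,.56]
print(s["time"],"tcp in press",inv(p,s["ee_pos"]))
cv2.imwrite("pics/wrist6.png",snapshot("wrist")); print(sense()["ft_force"])
E
```

```text
14.15 tcp in press [-0.0597573  -0.03464266]
[-12.04520078  -4.74450293   6.24605841]
```

View pics/wrist6.png

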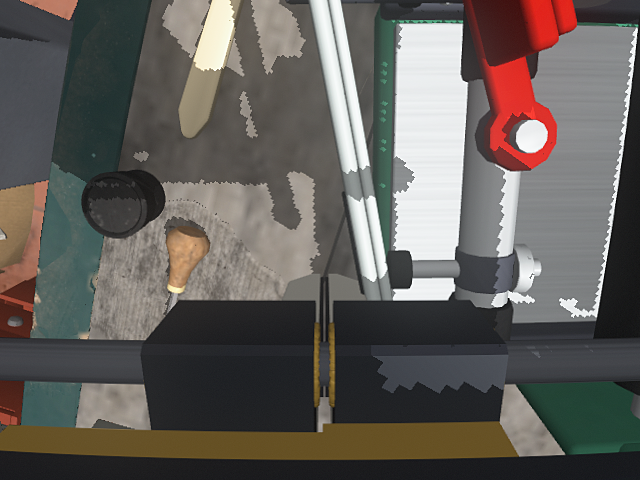

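The picture shows the blade's back at x≈387 meeting the stop button (388–412, 268), bar still well clear. Hold, then ease out slowly.

>>> jog_arm(
  steps=[
    {"dx": 0, "dy": 0, "dz": 0, "wx": 0, "wy": 0, "wz": 0, "hand": 0},
    {"dx": 0, "dy": 0, "dz": 0, "wx": 0, "wy": 0, "wz": 0, "hand": 0},
    {"dx": 0, "dy": 0, "dz": 0, "wx": 0, "wy": 0, "wz": 0, "hand": 0},
    {"dx": 0, "dy": 0, "dz": 0, "wx": 0, "wy": 0, "wz": 0, "hand": 0},
    {"dx": 0, "dy": 0, "dz": 0, "wx": 0, "wy": 0, "wz": 0, "hand": 0},
    {"dx": 0, "dy": 0, "dz": 0, "wx": 0, "wy": 0, "wz": 0, "hand": 0},
    {"dx": 0, "dy": 0, "dz": 0, "wx": 0, "wy": 0, "wz": 0, "hand": 0},
    {"dx": 0, "dy": 0, "dz": 0, "wx": 0, "wy": 0, "wz": 0, "hand": 0},
    {"dx": 0, "dy": 0, "dz": 0, "wx": 0, "wy": 0, "wz": 0, "hand": 0},
    {"dx": 0, "dy": 0, "dz": 0, "wx": 0, "wy": 0, "wz": 0, "hand": 0},
    {"dx": 0, "dy": 0, "dz": 0, "wx": 0, "wy": 0, "wz": 0, "hand": 0},
    {"dx": 0, "dy": 0, "dz": 0, "wx": 0, "wy": 0, "wz": 0, "hand": 0},
    {"dx": 0, "dy": 0, "dz": 0, "wx": 0, "wy": 0, "wz": 0, "hand": 0},
    {"dx": 0, "dy": 0, "dz": 0, "wx": 0, "wy": 0, "wz": 0, "hand": 0},
    {"dx": 0, "dy": 0, "dz": 0, "wx": 0, "wy": 0, "wz": 0, "hand": 0},
    {"dx": 0, "dy": 0, "dz": 0, "wx": 0, "wy": 0, "wz": 0, "hand": 0},
  ],
)

```text
time: 15.8
ee_pos: [0.5112, 0.1557, 0.1233]
eef_rot: [-0.002, 0.484, 0.875, -0.001]
ft_force: [-11.5, -3.7, 6.1]
width: 0.005
finger_force: 5.9
```

>>> jog_arm(
  steps=[
    {"dx": 0, "dy": -0.03, "dz": 0, "wx": 0, "wy": 0, "wz": 0, "hand": 0},
    {"dx": 0, "dy": -0.05, "dz": 0, "wx": 0, "wy": 0, "wz": 0, "hand": 0},
    {"dx": 0, "dy": -0.08, "dz": 0, "wx": 0, "wy": 0, "wz": 0, "hand": 0},
    {"dx": 0, "dy": -0.08, "dz": 0, "wx": 0, "wy": 0, "wz": 0, "hand": 0},
    {"dx": 0, "dy": -0.08, "dz": 0, "wx": 0, "wy": 0, "wz": 0, "hand": 0},
    {"dx": 0, "dy": -0.08, "dz": 0, "wx": 0, "wy": 0, "wz": 0, "hand": 0},
    {"dx": 0, "dy": -0.08, "dz": 0, "wx": 0, "wy": 0, "wz": 0, "hand": 0},
    {"dx": 0, "dy": -0.08, "dz": 0, "wx": 0, "wy": 0, "wz": 0, "hand": 0},
    {"dx": 0, "dy": -0.08, "dz": 0, "wx": 0, "wy": 0, "wz": 0, "hand": 0},
    {"dx": 0, "dy": -0.08, "dz": 0, "wx": 0, "wy": 0, "wz": 0, "hand": 0},
    {"dx": 0, "dy": -0.08, "dz": 0, "wx": 0, "wy": 0, "wz": 0, "hand": 0},
    {"dx": 0, "dy": -0.08, "dz": 0, "wx": 0, "wy": 0, "wz": 0, "hand": 0},
    {"dx": 0, "dy": -0.08, "dz": 0, "wx": 0, "wy": 0, "wz": 0, "hand": 0},
    {"dx": 0, "dy": -0.08, "dz": 0, "wx": 0, "wy": 0, "wz": 0, "hand": 0},
    {"dx": 0, "dy": -0.08, "dz": 0, "wx": 0, "wy": 0, "wz": 0, "hand": 0},
    {"dx": 0, "dy": -0.08, "dz": 0, "wx": 0, "wy": 0, "wz": 0, "hand": 0},
    {"dx": 0, "dy": -0.08, "dz": 0, "wx": 0, "wy": 0, "wz": 0, "hand": 0},
    {"dx": 0, "dy": -0.08, "dz": 0, "wx": 0, "wy": 0, "wz": 0, "hand": 0},
    {"dx": 0, "dy": -0.08, "dz": 0, "wx": 0, "wy": 0, "wz": 0, "hand": 0},
    {"dx": 0, "dy": -0.08, "dz": 0, "wx": 0, "wy": 0, "wz": 0, "hand": 0},
  ],
)

```text
time: 17.8
ee_pos: [0.4808, 0.1358, 0.1237]
eef_rot: [-0.0, 0.484, 0.875, 0.0]
ft_force: [-3.5, 0.3, -0.6]
width: 0.004
finger_force: 1.3
```

>>> jog_arm(
  steps=[
    {"dx": 0, "dy": -0.06, "dz": 0, "wx": 0, "wy": 0, "wz": 0, "hand": 0},
    {"dx": 0, "dy": -0.06, "dz": 0, "wx": 0, "wy": 0, "wz": 0, "hand": 0},
    {"dx": 0, "dy": -0.06, "dz": 0, "wx": 0, "wy": 0, "wz": 0, "hand": 0},
    {"dx": 0, "dy": -0.06, "dz": 0, "wx": 0, "wy": 0, "wz": 0, "hand": 0},
    {"dx": 0, "dy": -0.06, "dz": 0, "wx": 0, "wy": 0, "wz": 0, "hand": 0},
    {"dx": 0, "dy": -0.06, "dz": 0, "wx": 0, "wy": 0, "wz": 0, "hand": 0},
    {"dx": 0, "dy": -0.06, "dz": 0, "wx": 0, "wy": 0, "wz": 0, "hand": 0},
    {"dx": 0, "dy": -0.06, "dz": 0, "wx": 0, "wy": 0, "wz": 0, "hand": 0},
  ],
)

```text
time: 18.6
ee_pos: [0.4707, 0.1292, 0.1236]
eef_rot: [0.0, 0.484, 0.875, 0.0]
ft_force: [-0.3, 0.3, 0.1]
width: 0.005
finger_force: 0.0
```

Contact is gone, with the lever back at rest. Retreat and check.

>>> jog_arm(
  steps=[
    {"dx": 0, "dy": -0.3, "dz": 0, "wx": 0, "wy": 0, "wz": 0, "hand": 0},
    {"dx": 0, "dy": -0.4, "dz": 0, "wx": 0, "wy": 0, "wz": 0, "hand": 0},
    {"dx": 0, "dy": -0.4, "dz": -0.5, "wx": 0, "wy": 0, "wz": 0, "hand": 0},
    {"dx": 0, "dy": 0, "dz": -0.8, "wx": 0, "wy": 0, "wz": 0, "hand": 0},
    {"dx": 0, "dy": 0, "dz": -0.8, "wx": 0, "wy": 0, "wz": 0, "hand": 0},
    {"dx": 0, "dy": 0, "dz": -0.8, "wx": 0, "wy": 0, "wz": 0, "hand": 0},
    {"dx": 0, "dy": 0, "dz": -0.8, "wx": 0, "wy": 0, "wz": 0, "hand": 0},
    {"dx": 0, "dy": 0, "dz": 0, "wx": 0, "wy": 0, "wz": 0, "hand": 0},
  ],
)

```text
time: 19.4
ee_pos: [0.448, 0.1145, 0.2182]
eef_rot: [0.002, 0.484, 0.875, 0.001]
ft_force: [0.2, 0.7, -1.1]
width: 0.006
finger_force: 0.0
```

```bash
python3 - <<'E'
from h import *
p=[.5434,.2168,.56]
for c in ["wrist","side"]:
  cv2.imwrite(f"pics/{c}7.png",snapshot(c))
  for k,v in pts(c,["catch_fin","lever_pad","lever_tip"]).items(): print("   ",k,inv(p,v[0]).round(4))
E
```

```text
wrist catch_fin [0.4941 0.261  0.1775] 0.66
wrist lever_pad [0.4917 0.1447 0.1377] 0.95
wrist lever_tip [0.5088 0.1118 0.1338] 0.59
    catch_fin [-0.0183  0.0637]
    lever_pad [-0.0821 -0.0336]
    lever_tip [-0.0851 -0.0706]
side catch_fin [0.4968 0.2632 0.177 ] 0.58
side lever_pad [0.496  0.149  0.1353] 0.81
side lever_tip [0.508  0.115  0.1369] 0.69
    catch_fin [-0.0149  0.064 ]
    lever_pad [-0.0762 -0.0323]
    lever_tip [-0.0841 -0.0675]
```

View pics/wrist7.png

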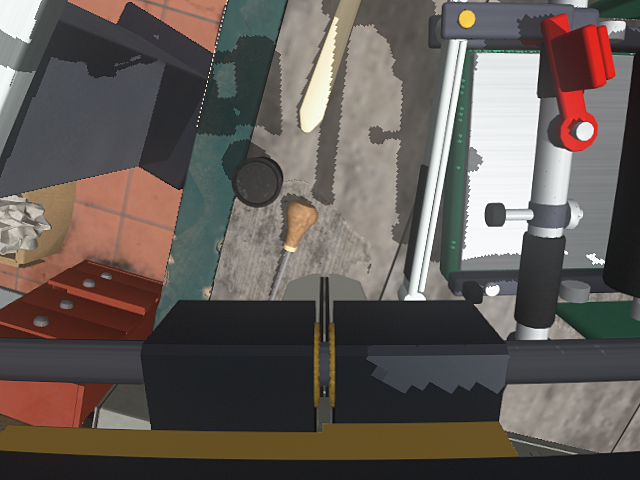

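The picture shows the lever back at rest (blade from (455,40) to (412,295)), the catch open (fin at (590,55)), the loose items undisturbed and the gripper clear.

```bash
python3 -c "from plant import *; print(sign_off())"
```

```text
the job is handed in; nothing more can be done
None
```

The job is handed in: I pushed the catch left to about 1.2 rad and left it open, held the lever against its stop bolt for nearly 2 s at about 12–14 N, and eased it back to rest under the fingers. In the final wrist picture the gripper is clear and the loose things in view look unmoved.

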